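Strip the clamp off its stud and pack the clamp set away

TASK

Pack away the key machine's clamp set. Strip the stud in order and one piece at a time: first the wing nut into the station's dish, then the washer under it, then the spacer, all into the same dish, and only then lift the clamp off and seat it flat and right way up in its own T-shaped pocket in the wooden tray; also seat every spare jaw lying on the bench in a long pocket of the tray, one jaw to a pocket, fully down on the pocket floor. The jaws may be packed at any time; leave the padlock, hammer and oil jar alone.

Things in the scene. Friction and masses are not known exactly. Their poses are not given: they have to be found in the camera images.
- station: Fixed grey cast plate of the key machine, 260 (x) x 180 (y) x 16 mm high. Its origin is on the bench; the plate spans x -125 to +135 mm and y -90 to +90 mm of it, z up. An upright stud stands towards its +x end, a rectangular dish is sunk in its -x end. It may stand on either side of the bench, turned a little.
- stud (a point): Foot of the stud's axis, on the plate's upper face (z 16 mm over the bench). The steel stud is 12 mm in diameter and 71 mm tall with a tapered tip. The nut, washer, spacer and clamp hang on it loosely (not threaded): they lift straight off.
- dish (a point): Centre of the dish's floor, 10 mm over the bench; axes as the station. The dish is 110 (x) x 156 (y) mm inside and 6 mm deep, its rim level with the plate. Nut, washer and spacer end anywhere in it, side by side.
- nut: Steel wing nut, top of the stack. Round hub 32 mm in diameter and 26 mm high with a 17 mm through hole; two wings along its x axis, 82 mm over all, 9 mm thick, from 9 to 25 mm above the underside. Origin: centre of the hub's underside, z up along the hole. Weighs about 0.12 kg.
- washer: Plain steel ring, under the nut: 50 mm outside diameter, 17 mm hole, 14 mm high. Origin: centre of its underside, z along the hole. About 0.1 kg.
- spacer: Larger plain steel ring, under the washer and on the clamp: 56 mm outside diameter, 17 mm hole, 18 mm high. Origin: centre of its underside, z along the hole. About 0.18 kg.
- clamp: Aluminium clamp, at the bottom of the stack on the plate, 30 mm high: a block 70 (x) x 52 (y) mm with a 17 mm hole through its middle, and a nose 24 mm wide (y) that goes on from x = +35 to +63 mm. Origin: on the hole's axis at the underside; x points along the nose, z up. About 0.3 kg.
- tray: Fixed wooden tray, 210 (x) x 225 (y) x 18 mm high, origin under its centre on the bench, z up. Four pockets, each 10 mm deep, floor 8 mm over the bench, lined with dark rubber: three long ones in a row with their long side along the tray's y, and a T-shaped one for the clamp whose nose end points to the tray's +x. It may stand on either side of the bench, turned a little.
- clamp_pocket (a point): Point of the T-shaped pocket's floor where the clamp's origin belongs; axes as the tray, the clamp's nose goes to +x. The pocket has 3 mm of play all round the clamp.
- jaw1: Spare four-sided vice jaw, a dark steel bar 90 mm long (its x axis) with a 36 x 36 mm square section, grooved alike on all four sides; any of the four may lie down and either end may go first. Origin: centre of the side that is lowest at the start. About 0.35 kg. Two or all three of the jaws are present.
- jaw1_mid (a point): Middle of jaw1's solid, 18 mm from each long side; axes as the jaw.
- jaw2: Another jaw, like jaw1; may be absent.
- jaw2_mid (a point): Middle of jaw2's solid.
- jaw3: Another jaw, like jaw1; may be absent.
- jaw3_mid (a point): Middle of jaw3's solid.
- pocket1 (a point): Centre of the floor of long pocket 1 (nearest the -x edge of the tray); axes as the tray. The pocket is 42 mm (x) by 96 mm (y), 10 mm deep; the pockets lie 68 mm apart. Any jaw may go in any long pocket.
- pocket2 (a point): Centre of the floor of long pocket 2 (middle of the tray); axes as the tray. The pocket is 42 mm (x) by 96 mm (y), 10 mm deep; the pockets lie 68 mm apart. Any jaw may go in any long pocket.
- pocket3 (a point): Centre of the floor of long pocket 3 (nearest the +x edge of the tray); axes as the tray. The pocket is 42 mm (x) by 96 mm (y), 10 mm deep; the pockets lie 68 mm apart. Any jaw may go in any long pocket.
- padlock: Bystander: brass padlock, 90 x 62 x 30 mm, lying flat beyond the work. Origin under the centre of its body.
- mallet: Bystander: hammer lying across beyond the work, about 260 mm long. Origin under the middle of it.
- oil: Bystander: amber oil jar, 56 mm across, 100 mm high, to the right of the work. Origin under its centre.

How it is judged (in metres and radians):
On the way, in this order (a step that is already met when the one before it is completed fails the run):
1. the wing nut is in the dish while washer, spacer and clamp are still on the stud (x of nut in the frame of dish between -0.056 and 0.056 m and y of nut in the frame of dish between -0.079 and 0.079 m and z of nut in the frame of dish below 0.04 m and horizontal distance between each of washer, spacer, clamp and stud below 0.008 m), for 0.2 s.
2. the washer is in the dish too while spacer and clamp are still on the stud (x of nut in the frame of dish between -0.056 and 0.056 m and y of nut in the frame of dish between -0.079 and 0.079 m and z of each of nut, washer in the frame of dish below 0.04 m and x of washer in the frame of dish between -0.056 and 0.056 m and y of washer in the frame of dish between -0.079 and 0.079 m and horizontal distance between each of spacer, clamp and stud below 0.008 m), for 0.2 s.
3. the spacer is in the dish too while the clamp is still on the stud (x of nut in the frame of dish between -0.056 and 0.056 m and y of nut in the frame of dish between -0.079 and 0.079 m and z of each of nut, washer, spacer in the frame of dish below 0.04 m and x of washer in the frame of dish between -0.056 and 0.056 m and y of washer in the frame of dish between -0.079 and 0.079 m and x of spacer in the frame of dish between -0.056 and 0.056 m and y of spacer in the frame of dish between -0.079 and 0.079 m and horizontal distance between clamp and stud below 0.008 m), for 0.2 s.
4. the clamp is seated in its pocket (horizontal distance between clamp and clamp_pocket below 0.006 m and z of clamp in the frame of clamp_pocket between -0.004 and 0.004 m and angle between the x axis of clamp and the x axis of tray, either way round below 0.08 rad and angle between clamp's own z axis and vertical below 0.08 rad), for 0.2 s.
At the end, for the whole second after the job is handed in: Nut, washer and spacer in the dish; clamp right way up in its pocket (6 mm sideways, 4 mm in height, 0.08 rad); every jaw present in a long pocket, its middle within 6 mm of the centre and under 22 mm over the pocket floor, in line within 0.08 rad; all at rest (all of step 4 and x of nut in the frame of dish between -0.056 and 0.056 m and y of nut in the frame of dish between -0.079 and 0.079 m and z of each of nut, washer, spacer in the frame of dish below 0.04 m and x of washer in the frame of dish between -0.056 and 0.056 m and y of washer in the frame of dish between -0.079 and 0.079 m and x of spacer in the frame of dish between -0.056 and 0.056 m and y of spacer in the frame of dish between -0.079 and 0.079 m and ((horizontal distance between jaw1_mid and pocket1 below 0.006 m and z of jaw1_mid in the frame of pocket1 below 0.022 m and angle between the x axis of jaw1 and the y axis of tray, either way round below 0.08 rad) or (horizontal distance between jaw1_mid and pocket2 below 0.006 m and z of jaw1_mid in the frame of pocket2 below 0.022 m and angle between the x axis of jaw1 and the y axis of tray, either way round below 0.08 rad) or (horizontal distance between jaw1_mid and pocket3 below 0.006 m and z of jaw1_mid in the frame of pocket3 below 0.022 m and angle between the x axis of jaw1 and the y axis of tray, either way round below 0.08 rad)) and ((horizontal distance between jaw2_mid and pocket1 below 0.006 m and z of jaw2_mid in the frame of pocket1 below 0.022 m and angle between the x axis of jaw2 and the y axis of tray, either way round below 0.08 rad) or (horizontal distance between jaw2_mid and pocket2 below 0.006 m and z of jaw2_mid in the frame of pocket2 below 0.022 m and angle between the x axis of jaw2 and the y axis of tray, either way round below 0.08 rad) or (horizontal distance between jaw2_mid and pocket3 below 0.006 m and z of jaw2_mid in the frame of pocket3 below 0.022 m and angle between the x axis of jaw2 and the y axis of tray, either way round below 0.08 rad)) and ((horizontal distance between jaw3_mid and pocket1 below 0.006 m and z of jaw3_mid in the frame of pocket1 below 0.022 m and angle between the x axis of jaw3 and the y axis of tray, either way round below 0.08 rad) or (horizontal distance between jaw3_mid and pocket2 below 0.006 m and z of jaw3_mid in the frame of pocket2 below 0.022 m and angle between the x axis of jaw3 and the y axis of tray, either way round below 0.08 rad) or (horizontal distance between jaw3_mid and pocket3 below 0.006 m and z of jaw3_mid in the frame of pocket3 below 0.022 m and angle between the x axis of jaw3 and the y axis of tray, either way round below 0.08 rad)) and linear speed of each of nut, washer, spacer, clamp, jaw1, jaw2, jaw3 below 0.02 m/s); the robot touches nothing.
It fails at once if the padlock is moved more than 30 mm (distance of padlock from where it was at the start of the episode above 0.03 m).
It fails at once if the hammer is moved more than 30 mm (distance of mallet from where it was at the start of the episode above 0.03 m).
It fails at once if the oil jar is moved more than 30 mm (distance of oil from where it was at the start of the episode above 0.03 m).
Of jaw1, jaw2, jaw3 only 2 to 3 are there at a start; the rules pass over those that are not, and their reading is None.
At some moment in a run one of jaw1, jaw2, jaw3 may be knocked a few centimetres aside while the robot is not near it.
Once in a run the grip may slacken for a moment while it holds something.
It also fails if it takes over 200 s, if anything falls off the work surface, if the arm or the gripper's body presses on something with over 40 N, if the wrist force passes 120 N, or if a joint passes its speed limit or range.

ROBOT

A 7-joint arm with a two-finger parallel gripper is mounted at the origin on the work surface. World frame = base frame: x ahead of the robot, y to its left, z up, the work surface at z = 0. Lengths are in mm, angles in rad, forces in N, time in s.
With the tool pointing down it reaches from about 400 to 900 mm from the base axis. Payload 5.6 kg.
Tool frame: the origin (TCP) lies between the finger pads; the fingertips stand 8 mm ahead of it and the grasp point (between the pads) lies 11 mm behind it; z points along the fingers, y is the line along which they close (so a half turn about z gives the same grasp; the last joint's range is limited). The gripper opens to 92 mm and grips with 3 to 60 N. Pads are 20 mm wide; open, the fingers measure 128 mm over their backs; the gripper's body (75 mm by 189 mm) begins 69 mm behind the grasp point.
Start: joints at [1.106, 0.468, -0.012, 1.603, 0.006, 1.071, -0.056], TCP at [266.073, -593.055, 222.592] pointing down, gripper open.
Joint ranges: [-2.53, 2.53], [-0.31, 2.02], [-1.57, 1.55], [0.28, 2.44], [-1.29, 4.43], [0.15, 1.84], [-2.92, 2.92]. Speed limits (rad/s): [2.57, 2.57, 3.14, 3.14, 3.14, 3.14, 3.14].

INTERFACE

Orientations are given as a rotation vector (axis times angle).
In Python, from cell import robot, grip, kinematics, readout, read_camera, camera_info, ticket, spot_in, mark_of gives the robot as it stands. Calls block until the motion is done:
- robot.movep(position, orientation): joint-space move of the TCP to a pose.
- robot.servo_line(position, feed=150, rotation=None): straight line of the TCP; rotation=None keeps the orientation; feed is the mean speed in mm/s.
- robot.goto_joints(angles): joint-space move.
- grip(opening, newtons=None): opening from 0.0 (shut) to 1.0 (fully open); newtons is the grip in N (None keeps the last); returns when the fingers have stopped.
- robot.hold(seconds).
- kinematics.ik(position, orientation): joint angles nearest the present ones, or None.
- readout.observe(): the state.
- read_camera(name): name is "scene" or "top" or "wrist"; returns (picture, depth): 480x640x3 uint8, red, green, blue; 480x640 float32, mm along the optical axis (not along the pixel's ray), 0 where there is no reading.
- camera_info(name): a dict with "camera_matrix" (3x3 intrinsics, pixels), "R" (3x3) and "t" (3): a world point X has camera coordinates R X + t. Camera axes: x right, y down, z forward; pixel columns grow to the right and rows downward; lengths in mm; the calibration is good to about 2 mm. A picture is of the moment at which its call begins: read the wrist's pose just before it. camera_info takes no time and is no camera call; for the wrist camera it gives the pose at the moment of the call.
A pose or a line that the arm cannot do raises robot.IKError and nothing moves.
- ticket.job_done(): hands the job in; it is judged then, once.
Trained networks look in the newest picture that a camera, given by its name, has taken for a name from the list of things; names that differ only in an ending like _2 or _b are one class to them, and where a whole thing is asked for, a point or a joint stands for the part that bears it (a point fixed in the world has none). Each returns a list of dicts, best first, with "p" (0 to 1); they miss things now and then, are a little off and sometimes report something else, mostly with a low value. They report only what shows in the picture. A call takes as long as a camera call.
- spot_in(camera, query): "xy" ([column, row] in pixels, amid what is visible of it).
- mark_of(camera, query): "xy" ([column, row] in pixels: a listed point, or the origin of a listed thing).
The state is a dict: "t": time; "joints": joint angles; "joint_velocities": joint speeds; "joint_torque": joint torques, N m; "tcp_pos": TCP position; "tcp_rot": TCP orientation; "contact_force": force on the tool from outside, world axes, zero at the start; "wrist_torque": the same for the moment, N m; "grip_width": opening from 0.0 (shut) to 1.0 (fully open); "grip_force": force on a finger pad.
Only numpy, scipy, OpenCV 4.12 (cv2) and the standard library are available. Lean on these libraries where they do the work, as an engineer would, in place of code of your own. Each camera call takes 0.05 s, during which the arm holds its last target. There are 200 camera calls.

## Working session

There is one attempt and no reset: what is moved stays moved. The work goes in short steps, each a Python script; the robot and the scene stay as the last script left them, time stands still between calls to the robot, and variables do not carry over. Pictures are saved under pics/ and viewed, at most 14 in all, crops included, and the job is handed in when it is done.

```bash
ls; mkdir -p pics; python3 - <<'E'
from cell import *
import cv2, numpy as np
for c in ["scene","top"]:
    p,d=read_camera(c); cv2.imwrite(f"pics/{c}0.png",p[:,:,::-1]); i=camera_info(c)
    print(c,np.round(i["camera_matrix"],1).tolist(),np.round(i["R"],3).tolist(),np.round(i["t"],0), (d>0).mean())
    for q in ["stud","dish","nut","clamp","tray","clamp_pocket","jaw1","jaw1_mid","pocket1","pocket2","pocket3","padlock","mallet","oil","station"]:
        print(q,[(np.round(m["xy"]).tolist(),round(m["p"],2)) for m in mark_of(c,q)][:4])
print(readout.observe())
E
```

```text
cell.py
pics
scene [[469.1, 0.0, 318.1], [0.0, 469.1, 238.1], [0.0, 0.0, 1.0]] [[0.126, 0.992, 0.014], [0.742, -0.085, -0.665], [-0.658, 0.095, -0.747]] [ -27. -355. 1326.] 0.9960221354166666
stud [([221.0, 291.0], 0.58)]
dish [([224.0, 244.0], 0.94), ([347.0, 262.0], 0.59)]
nut [([221.0, 270.0], 0.71)]
clamp [([225.0, 293.0], 0.92), ([152.0, 202.0], 0.15)]
tray [([449.0, 250.0], 0.74)]
clamp_pocket [([467.0, 239.0], 0.68)]
jaw1 [([328.0, 230.0], 0.92), ([349.0, 268.0], 0.71), ([225.0, 284.0], 0.29)]
jaw1_mid [([332.0, 224.0], 0.66), ([223.0, 284.0], 0.65)]
pocket1 [([427.0, 250.0], 0.95), ([438.0, 278.0], 0.91), ([408.0, 229.0], 0.83), ([219.0, 277.0], 0.53)]
pocket2 [([427.0, 250.0], 0.95), ([438.0, 278.0], 0.91), ([408.0, 229.0], 0.83), ([219.0, 277.0], 0.53)]
pocket3 [([427.0, 250.0], 0.95), ([438.0, 278.0], 0.91), ([408.0, 229.0], 0.83), ([219.0, 277.0], 0.53)]
padlock [([293.0, 373.0], 0.96), ([223.0, 270.0], 0.35)]
mallet [([460.0, 357.0], 0.97), ([464.0, 239.0], 0.43)]
oil [([150.0, 202.0], 0.77)]
station [([226.0, 273.0], 0.64), ([407.0, 230.0], 0.19)]
top [[562.6, 0.0, 321.
[... 913 characters left out ...]
ray([ 1.10598891,  0.46751149, -0.01161035,  1.60271819,  0.00599668,
        1.07139473, -0.05627477]), 'joint_velocities': array([-0.00054911,  0.00011661,  0.00040527,  0.00198657, -0.0011724 ,
       -0.00039198,  0.00018754]), 'joint_torque': array([-5.27912780e-04, -5.20410419e+01, -1.29681829e-02, -2.44050497e+01,
       -5.67492493e-02,  1.13165201e-02, -2.21451444e-05]), 'tcp_pos': array([ 266.08225094, -593.04005228,  222.57735904]), 'tcp_rot': array([ 3.07198334e+00,  6.57611240e-01, -4.73091295e-05]), 'contact_force': array([-0.16191443,  0.59897879, -0.31588426]), 'wrist_torque': array([ 0.03270527, -0.01512606, -0.05771534]), 'grip_force': 0.0, 'grip_width': 1.0036946264595634}
```

View pics/top0.png

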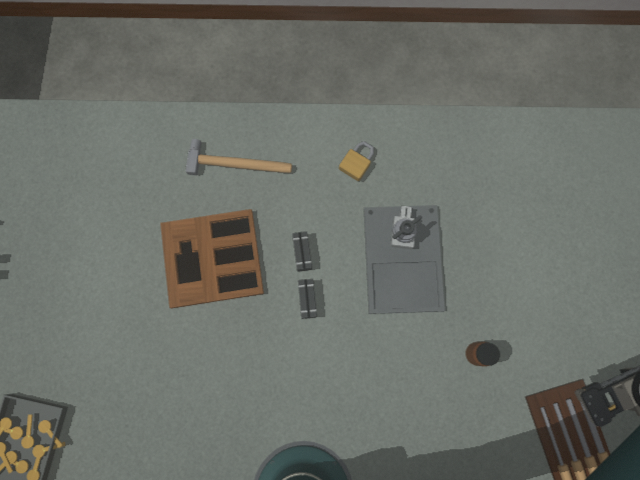

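View pics/scene0.png

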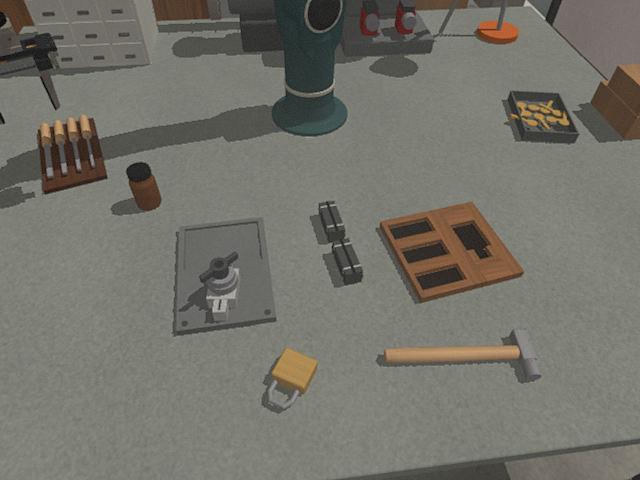

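Top view: tray on the left (centre about 212,258; nose of the T pocket points up), jaws at (302,251) and (308,298), station on the right with the stack at (403,230) and the dish below it at (403,287). So there are two jaws, and the station lies at −y. Next I'll use the wrist camera for precise measurement.

```bash
cat > h.py <<'E'
from cell import *
import cv2, numpy as np
from scipy.spatial.transform import Rotation as Ro
def ori(a):  # tool down, closing line (tool y) along world angle a (rad)
    return (Ro.from_euler('z',a+np.pi/2)*Ro.from_euler('x',np.pi)).as_rotvec()
def cam(n):
    i=camera_info(n); return i["camera_matrix"],np.array(i["R"]),np.array(i["t"])
def onplane(C,uv,z):
    K,R,t=C; uv=np.atleast_2d(uv).astype(float)
    r=(R.T@np.linalg.inv(K)@np.c_[uv,np.ones(len(uv))].T).T; o=-R.T@t
    return o+r*((z-o[2])/r[:,2])[:,None]
def cloud(C,d):
    K,R,t=C; v,u=np.mgrid[:480,:640]
    p=np.stack([(u-K[0,2])/K[0,0]*d,(v-K[1,2])/K[1,1]*d,d],-1).reshape(-1,3)
    return ((p-t)@R).reshape(480,640,3)
def tri(Cs,uvs):
    A=[];b=[]
    for C,uv in zip(Cs,uvs):
        K,R,t=C; P=K@np.c_[R,t]
        for k in (0,1):
            r=P[k]-uv[k]*P[2]; A.append(r[:3]); b.append(-r[3])
    return np.linalg.lstsq(np.array(A),np.array(b),rcond=None)[0]
def wrap(a): return (a+np.pi/2)%np.pi-np.pi/2
def snap(n,name=None):
    C=cam(n); p,d=read_camera(n)
    if name: cv2.imwrite(f"pics/{name}.png",p[:,:,::-1]); np.savez(f"pics/{name}.npz",K=C[0],R=C[1],t=C[2],d=d,p=p)
    return C,p,d
E
python3 - <<'E'
from h import *
C,p,d=snap("top","top1")
for n,uv,z in [("stud",(400,234),16),("dish",(403,287),10),("cp",(188,265),8),("tray",(212,258),18),("p",(234,254),8),("p",(231,223),8),("p",(237,281),8),("jawA",(302,251),36),("jawB",(308,298),36)]:
    print(n,onplane(C,uv,z).round())
P=cloud(C,d); print(P[250,302],P[298,308],P[228,405],P[290,403],P[255,240],P[250,340])
robot.movep([560,-150,380],ori(np.pi/2))
C,p,d=snap("wrist","w1"); print(C[1].round(3).tolist(),(-C[1].T@C[2]).round(),C[0].round(), readout.observe()["tcp_pos"])
P=cloud(C,d); print(P[240,320],P[100,320],P[400,320], (d>0).mean())
E
```

```text
stud [[ 603. -226.   16.]]
dish [[ 474. -233.   10.]]
cp [[520. 289.   8.]]
tray [[537. 229.  18.]]
p [[549. 178.   8.]]
p [[626. 189.   8.]]
p [[483. 168.   8.]]
jawA [[554.  11.  36.]]
jawB [[442.  -5.  36.]]
[556.1638382   11.35126666  38.83002261] [442.29984366  -5.05076253  35.49839065] [ 603.13504799 -227.99039019   86.50371667] [ 466.98857356 -232.52375476   10.54426559] [547.50757626 163.85605871   4.38769162] [564.02212614 -80.47724563   1.23294575]
[[0.003, 1.0, -0.002], [0.956, -0.003, 0.292], [0.292, -0.003, -0.956]] [ 476. -150.  542.] [[396.   0. 314.]
 [  0. 396. 240.]
 [  0.   0.   1.]] [ 559.71865068 -151.20361076  379.549623  ]
[ 636.12911358 -143.01463646   16.35423309] [ 452.26980922 -143.0730215     0.65682298] [ 9.13875518e+02 -1.42384856e+02  1.41646582e-01] 0.9960904947916667
```

View pics/w1.png

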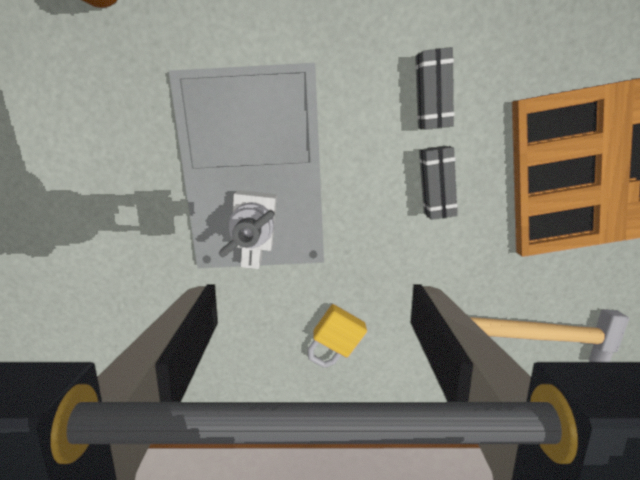

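The wrist view shows the whole station, with the stack at about (245,232), both jaws, and part of the tray. I'll measure closer using the depth from two places.

```bash
cat >> h.py <<'E'
def rect(P,zlo,zhi,box,minpts=60):
    """min-area rect of biggest connected blob of cloud points in a height band; box=(x0,x1,y0,y1). -> centre, size(long,short), angle of long side, median z"""
    m=((P[...,2]>zlo)&(P[...,2]<zhi)&(P[...,0]>box[0])&(P[...,0]<box[1])&(P[...,1]>box[2])&(P[...,1]<box[3])).astype(np.uint8)
    m=cv2.morphologyEx(m,cv2.MORPH_OPEN,np.ones((3,3),np.uint8))
    n,l,s,_=cv2.connectedComponentsWithStats(m,connectivity=4)
    out=[]
    for k in range(1,n):
        if s[k,4]<minpts: continue
        q=P[l==k]; (c,(w,h),a)=cv2.minAreaRect(q[:,:2].astype(np.float32)); a=np.radians(a)
        if w<h: w,h,a=h,w,a+np.pi/2
        out.append(dict(c=np.round(c,1),size=(round(w,1),round(h,1)),a=round(wrap(a),4),z=round(float(np.median(q[:,2])),1),n=int(s[k,4])))
    return sorted(out,key=lambda o:-o["n"])
E
python3 - <<'E'
from h import *
def go(name,pos):
    robot.movep(pos,ori(np.pi/2)); robot.hold(.3)
    C,p,d=snap("wrist",name); P=cloud(C,d); print("==",name,pos,(-C[1].T@C[2]).round(1)); return C,P
for name,pos in [("s1",[600,-230,300]),("s2",[640,-190,330])]:
    C,P=go(name,pos)
    B=(380,700,-340,-140)
    print("plate",rect(P,14,19,B)[:1]); print("dish",rect(P,7,13,(400,560,-330,-150))[:2])
    for lo,hi in [(42,49),(60,67),(74,81),(95,107)]: print(lo,rect(P,lo,hi,B,20)[:3])
    for q in ["stud","dish","nut","clamp","washer","spacer"]:
        print(q,[(np.round(m["xy"],1).tolist(),round(m["p"],2)) for m in mark_of("wrist",q)][:2])
for name,pos in [("t1",[600,200,340]),("t2",[640,160,340])]:
    C,P=go(name,pos)
    print("tray",rect(P,14,22,(380,720,90,380))[:1]); print("pockets",rect(P,5,12,(420,660,120,350))[:5])
    print("jaws",rect(P,31,41,(380,680,-70,70))[:3])
    for q in ["clamp_pocket","pocket1","jaw1","jaw1_mid"]:
        print(q,[(np.round(m["xy"],1).tolist(),round(m["p"],2)) for m in mark_of("wrist",q)][:4])
E
```

```text
== s1 [600, -230, 300] [ 516.1 -228.3  463.7]
plate [{'c': array([ 543.4, -233.6]), 'size': (260.6, 180.5), 'a': np.float64(0.0447), 'z': 16.1, 'n': 19351}]
dish [{'c': array([ 478.4, -236.8]), 'size': (156.4, 110.4), 'a': np.float64(-1.5236), 'z': 10.2, 'n': 16337}]
42 [{'c': array([ 646.3, -228.6]), 'size': (41.6, 38.0), 'a': np.float64(-0.1131), 'z': 46.1, 'n': 659}, {'c': array([ 577.8, -227.9]), 'size': (52.2, 20.6), 'a': np.float64(1.5061), 'z': 46.1, 'n': 584}]
60 [{'c': array([ 579.7, -224.9]), 'size': (30.5, 7.0), 'a': np.float64(1.3519), 'z': 64.0, 'n': 123}, {'c': array([ 589.1, -251. ]), 'size': (26.6, 5.4), 'a': np.float64(-0.6018), 'z': 63.7, 'n': 88}]
74 [{'c': array([ 592.7, -239.2]), 'size': (48.7, 22.2), 'a': np.float64(-0.9017), 'z': 77.9, 'n': 547}, {'c': array([ 611.3, -212. ]), 'size': (26.7, 8.8), 'a': np.float64(-0.2431), 'z': 77.9, 'n': 152}]
95 [{'c': array([ 602.8, -230.7]), 'size': (78.6, 31.1), 'a': np.float64(-1.2006), 'z': 103.2, 'n': 1206}]
stud []
dish [([305.9, 79.7], 0.76)]
nut []
clamp []
washer [([316.1, 209.1], 0.57)]
spacer []
== s2 [640, -190, 
[... 2496 characters left out ...]
.5), 'a': np.float64(-1.3994), 'z': 8.5, 'n': 3352}, {'c': array([547.4, 178.3]), 'size': (96.4, 42.1), 'a': np.float64(-1.3998), 'z': 8.4, 'n': 3029}, {'c': array([615., 190.]), 'size': (96.4, 41.4), 'a': np.float64(-1.399), 'z': 8.4, 'n': 2648}]
jaws [{'c': array([555.7,  13. ]), 'size': (90.3, 36.8), 'a': np.float64(0.1526), 'z': 36.3, 'n': 2715}, {'c': array([461.2,   0.6]), 'size': (51.3, 36.6), 'a': np.float64(0.1029), 'z': 36.4, 'n': 1843}]
clamp_pocket [([423.7, 79.0], 0.79)]
pocket1 [([337.0, 171.3], 0.97), ([328.1, 112.0], 0.77), ([373.5, 106.7], 0.66), ([321.8, 52.1], 0.59)]
jaw1 [([190.4, 118.5], 0.94), ([169.9, 10.3], 0.71), ([336.1, 171.3], 0.27)]
jaw1_mid [([162.4, 4.9], 0.9)]
```

```bash
cat >> h.py <<'E'
def load(name):
    z=np.load(f"pics/{name}.npz"); return (z["K"],z["R"],z["t"]),z["p"],z["d"]
def pts(P,zlo,zhi,c,r):
    m=(P[...,2]>zlo)&(P[...,2]<zhi)&(np.hypot(P[...,0]-c[0],P[...,1]-c[1])<r); return P[m]
def circ(q,r0,c0):
    """robust known-radius outer circle: centre of min enclosing circle"""
    (c,r)=cv2.minEnclosingCircle(q[:,:2].astype(np.float32)); return np.round(c,1),round(r,1)
E
python3 - <<'E'
from h import *
for n in ["s1","s2"]:
    C,p,d=load(n); P=cloud(C,d)
    q=pts(P,98,108,(603,-230.7),45); m=q[:,:2].mean(0); u,s,v=np.linalg.svd(q[:,:2]-m); ang=np.arctan2(v[0,1],v[0,0])
    e=(q[:,:2]-m)@v.T; print("nut",m.round(1),wrap(ang).round(3),e.min(0),e.max(0),(m+((e.min(0)+e.max(0))/2)@v).round(1))
    w=pts(P,75,80.5,(603,-230.7),40); print("washer",circ(w,25,0)); w=pts(P,61,67,(603,-230.7),40); print("spacer",circ(w,28,0))
    q=pts(P,43,49,(610,-229),80); print("clamp",cv2.minAreaRect(q[:,:2].astype(np.float32)))
C,p,d=load("s1"); cv2.imwrite("pics/crop1.png",cv2.resize(p[120:320,230:430,::-1],(600,600)))
E
```

```text
nut [ 602.2 -230.2] -0.894 [-39.81915637 -16.02308191] [42.34843996 15.03885957] [ 603.3 -230.8]
washer (array([ 603.2, -230.7]), 24.9)
spacer (array([ 603. , -230.7]), 27.8)
clamp ((617.3632202148438, -232.3700714111328), (51.991268157958984, 98.26541900634766), 83.5263671875)
nut [ 602.6 -230. ] -0.896 [-39.99146987 -15.67725642] [41.84181249 15.27455212] [ 603.4 -230.6]
washer (array([ 603.4, -230.6]), 24.8)
spacer (array([ 603.4, -230.7]), 27.8)
clamp ((617.167236328125, -232.3082733154297), (51.85713577270508, 97.88443756103516), 83.7018051147461)
```

View pics/crop1.png

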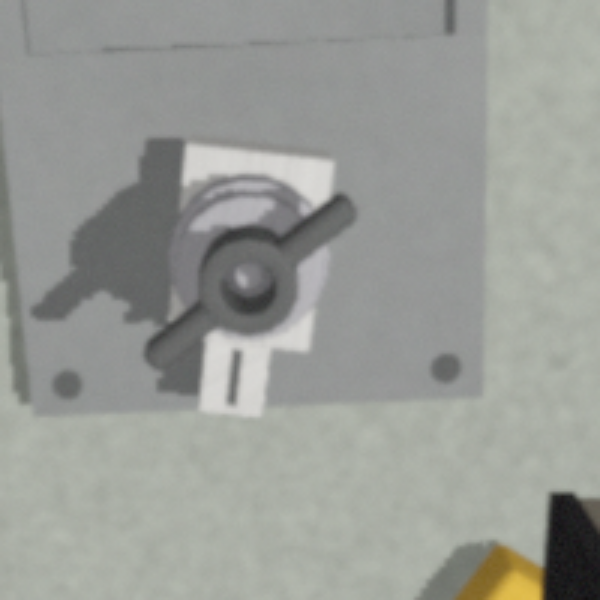

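The crop shows the nut at the top with its wings running lower-left to upper-right, the washer and spacer beneath it, and the clamp nose down (+x). This agrees with the depth fits. Now the nut.

```bash
cat >> h.py <<'E'
A=0.0455; ST=np.array([603.3,-230.7]); D=np.array([478.4,-236.8])
TA=0.1711; CP=np.array([514.2,288.3]); PK=[np.array([479.8,166.7]),np.array([547.5,178.3]),np.array([615.2,189.9])]
rot=lambda a:np.array([[np.cos(a),-np.sin(a)],[np.sin(a),np.cos(a)]])
def near(a):
    """of a, a+-pi pick the yaw whose IK has joint 7 closest to middle"""
    return a
def st(): o=readout.observe(); return f"t={o['t']:.1f} tcp={o['tcp_pos'].round(1)} w={o['grip_width']*92:.1f} gf={o['grip_force']:.1f} F={o['contact_force'].round(1)} q7={o['joints'][6]:.2f}"
def yaw(xy,z,a):
    best=None
    for b in (a,a+np.pi,a-np.pi):
        q=kinematics.ik([*xy,z],ori(b))
        if q is not None and (best is None or abs(q[6])<best[0]): best=(abs(q[6]),b)
    return best[1]
def pick(xy,ztip,a,open_mm,N,zup=170,lift=170):
    a=yaw(xy,zup,a); grip(open_mm/92,N); robot.movep([*xy,zup],ori(a))
    robot.servo_line([*xy,ztip+8+15],200); robot.servo_line([*xy,ztip+8],60)
    print("at",st()); grip(0.0,N); print("gripped",st())
    robot.servo_line([*xy,lift],120); print("lifted",st()); return a
def place(xy,ztip,a,open_mm,zup=170):
    a=yaw(xy,zup,a)
    robot.movep([*xy,zup],ori(a)); print("over",st())
    robot.servo_line([*xy,ztip+8+20],150); robot.servo_line([*xy,ztip+8],40); print("down",st())
    grip(open_mm/92); robot.servo_line([*xy,zup],150); print("rel",st())
E
python3 - <<'E'
from h import *
pick(ST,81,-0.894+np.pi/2,52,30,zup=200)
place(D+rot(A)@[0,-52],10+3+5,A+np.pi/2,52)
robot.movep([600,-230,300],ori(np.pi/2)); robot.hold(.2)
C,p,d=snap("wrist","a1"); P=cloud(C,d)
print("nut",rect(P,20,40,(410,545,-330,-150),20)[:2])
w=pts(P,75,80.5,ST,40); print("washer",circ(w,25,0)); print(rect(P,61,67,(560,650,-290,-170),20)[:2]); print(st())
E
```

```text
at t=12.1 tcp=[ 603.1 -230.7   88.9] w=52.2 gf=0.0 F=[-0.2  1.   0.6] q7=0.69
gripped t=12.6 tcp=[ 603.5 -230.7   89.2] w=30.5 gf=30.0 F=[-0.4  0.3 -0.2] q7=0.69
lifted t=13.4 tcp=[ 602.7 -230.7  169.2] w=30.4 gf=30.0 F=[ 0.8  0.4 -1.2] q7=0.73
over t=15.0 tcp=[ 481.  -288.4  169.7] w=30.7 gf=30.0 F=[-0.3 -0.1 -1.2] q7=-1.07
down t=16.6 tcp=[ 480.7 -288.7   25.8] w=30.6 gf=30.0 F=[-0.4 -0.  -0.7] q7=-1.08
rel t=18.2 tcp=[ 480.2 -288.4  169.1] w=51.8 gf=0.0 F=[ 1.3  0.2 -0.1] q7=-1.07
nut [{'c': array([ 479.6, -288.5]), 'size': (77.4, 31.1), 'a': np.float64(-0.2627), 'z': 35.2, 'n': 1194}]
washer (array([ 603.4, -230.9]), 24.9)
[{'c': array([ 582.9, -223. ]), 'size': (41.8, 11.3), 'a': np.float64(1.1954), 'z': 63.7, 'n': 161}, {'c': array([ 593.9, -254.9]), 'size': (12.0, 3.1), 'a': np.float64(-0.369), 'z': 63.8, 'n': 35}]
t=20.8 tcp=[ 600. -230.  300.] w=52.0 gf=0.0 F=[-0.6  0.   0.3] q7=1.63
```

View pics/a1.png

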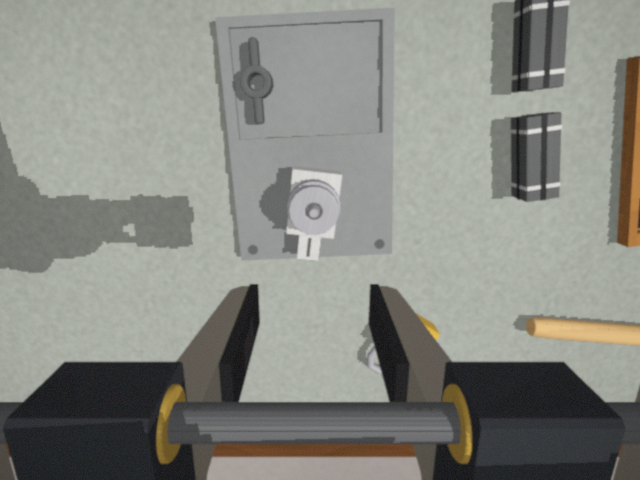

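The nut lies in the dish at (255,82), and washer, spacer and clamp are still concentric on the stud at (314,210). Now the washer, then the spacer, with a look between.

```bash
python3 - <<'E'
from h import *
pick(ST,66.5,A,66,40,zup=190)
place(D+rot(A)@[0,-7],10+2.5+4,A,62)
robot.movep([600,-230,300],ori(np.pi/2)); robot.hold(.2)
C,p,d=snap("wrist","a2"); P=cloud(C,d)
w=pts(P,20,28,D+rot(A)@[0,-7],40); print("washer",circ(w,25,0)); 
w=pts(P,61,67,ST,40); print("spacer",circ(w,25,0))
print("nut",rect(P,28,45,(410,545,-330,-150),20)[:2]);print(st())
c,r=circ(w,25,0)
ok=abs(r-28)<1.5 and np.hypot(*(c-ST))<3 and abs(len(pts(P,20,28,D+rot(A)@[0,-7],27)))>300
print(ok,c,len(pts(P,20,28,D+rot(A)@[0,-7],27)))
if ok:
    pick(ST,48.5,A,70,45,zup=190)
    place(D+rot(A)@[0,48],10+2.5+4,A,68)
    robot.movep([600,-230,300],ori(np.pi/2)); robot.hold(.2)
    C,p,d=snap("wrist","a3"); P=cloud(C,d)
    print("dish",rect(P,20,60,(410,545,-330,-150),20)[:4])
    q=pts(P,43,49,(615,-231),75); print("clamp",rect(P,43,49,(550,690,-300,-160)),cv2.minAreaRect(q[:,:2].astype(np.float32))); print(st())
E
```

```text
at t=23.5 tcp=[ 603.2 -230.7   74.4] w=65.9 gf=0.0 F=[-0.3  0.1  0.3] q7=0.15
gripped t=23.9 tcp=[ 603.6 -230.8   74.8] w=49.2 gf=40.0 F=[ 0.  -0.5  0.9] q7=0.15
lifted t=24.9 tcp=[ 602.7 -230.6  169.1] w=49.1 gf=40.0 F=[ 0.4 -0.1 -1.9] q7=0.19
over t=25.4 tcp=[ 478.3 -244.1  169.8] w=49.0 gf=40.0 F=[ 0.5 -0.2 -1.5] q7=0.30
down t=27.1 tcp=[ 478.7 -243.7   24.3] w=49.3 gf=40.0 F=[-0.   0.4 -1.1] q7=0.20
rel t=28.6 tcp=[ 478.1 -243.6  169.2] w=61.9 gf=0.0 F=[-0.  -0.3  0.6] q7=0.30
washer (array([ 480.4, -251.3]), 32.4)
spacer (array([ 603.2, -230.7]), 27.7)
nut [{'c': array([ 480. , -288.9]), 'size': (78.0, 31.5), 'a': np.float64(-0.2659), 'z': 35.4, 'n': 1110}]
t=30.0 tcp=[ 599.7 -230.   299.7] w=62.0 gf=0.0 F=[-0.4 -0.  -1. ] q7=1.63
True [ 603.2 -230.7] 1722
at t=32.8 tcp=[ 603.1 -230.6   56.3] w=70.1 gf=0.0 F=[-0.5  0.2  0.8] q7=0.14
gripped t=33.2 tcp=[ 603.6 -230.7   56.8] w=54.7 gf=45.0 F=[-0.7  0.6  0.9] q7=0.14
lifted t=34.3 tcp=[ 602.6 -230.6  169. ] w=54.2 gf=45.0 F=[ 0.1 -0.5 -1.6] q7=0.19
over t=34.9 tcp=[ 476.3 -189.   170. ] w=54.4 gf=45.0 F=[ 0.5 -0.4 -1.3] q7=0.21
down t=36.5 tcp=[ 476.2 -188.8   24.3] w=54.5 gf=45.0 F=[ 0.1  0.7 -1.4] q7=0.09
rel t=38.0 tcp=[ 475.6 -188.7  169.2] w=67.7 gf=0.0 F=[-0.1 -0.1 -0.5] q7=0.20
dish [{'c': array([ 475.8, -189.3]), 'size': (54.2, 54.0), 'a': np.float64(-0.0141), 'z': 28.0, 'n': 2285}, {'c': array([ 478.2, -243.4]), 'size': (49.1, 48.6), 'a': np.float64(-0.0239), 'z': 24.1, 'n': 1718}, {'c': array([ 480. , -288.8]), 'size': (78.3, 31.4), 'a': np.float64(-0.2637), 'z': 35.2, 'n': 1186}]
clamp [{'c': array([ 617.2, -232.4]), 'size': (98.0, 52.0), 'a': np.float64(-0.1174), 'z': 46.0, 'n': 3375}] ((617.219970703125, -232.41452026367188), (52.02123260498047, 97.97527313232422), 83.29954528808594)
t=39.6 tcp=[ 599.8 -229.8  299.8] w=67.9 gf=0.0 F=[0.8 0.  0.7] q7=1.64
```

View pics/a3.png

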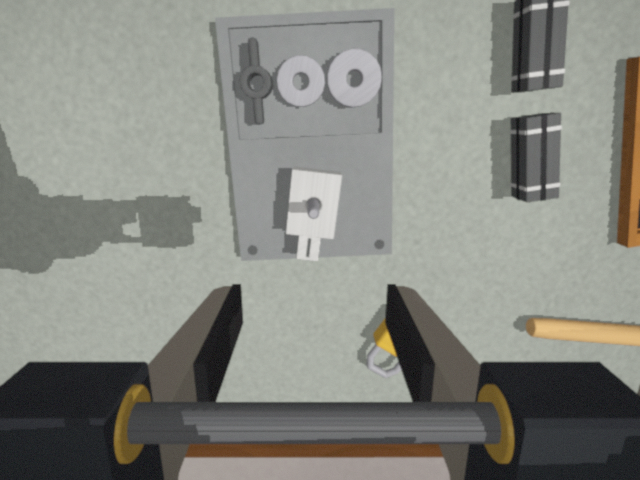

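All three pieces lie side by side in the dish at (255,82), (300,82) and (355,78), and the clamp is alone on the stud. Next I'll move the clamp to its pocket.

```bash
cat >> h.py <<'E'
def lower(xy,z0,z1,open_mm,zup=170,Fmax=15):
    """stepwise descent with force stop, then release"""
    ref=readout.observe()["contact_force"][2]; z=z0
    robot.servo_line([*xy,z0],150)
    while z>z1:
        z=max(z-2.5,z1); robot.servo_line([*xy,z],40); f=readout.observe()["contact_force"]-[0,0,ref]
        if np.abs(f).max()>Fmax: print("contact z",z,f.round(1)); break
    print("down",st()); ok=z<=z1+2.6
    if ok: grip(open_mm/92); robot.servo_line([*xy,zup],150); print("rel",st())
    return ok
E
python3 - <<'E'
from h import *
c=np.array([617.2,-232.4]); a=-0.1166
pick(c+rot(a)@[-8,0],30,a+np.pi/2,68,55,zup=190)
g=CP+rot(TA)@[6,0]; b=yaw(g,150,TA+np.pi/2)
robot.movep([*g,150],ori(b)); robot.hold(.2); print("over",st())
print(lower(g,52,22.4+8+.8,64))
robot.movep([600,200,340],ori(np.pi/2)); robot.hold(.2)
C,p,d=snap("wrist","c1"); P=cloud(C,d)
print(rect(P,32,45,(420,660,220,350))[:2],"exp",CP+rot(TA)@[14,0]); print("jaws",rect(P,31,41,(380,680,-90,90))[:3]); print(st())
E
```

```text
at t=43.0 tcp=[ 609.2 -231.3   37.8] w=67.9 gf=0.0 F=[ 0.6 -0.7  0.2] q7=-0.56
gripped t=43.4 tcp=[ 609.4 -231.5   38.2] w=51.9 gf=55.0 F=[-0.   0.5  1.2] q7=-0.56
lifted t=44.6 tcp=[ 608.9 -231.1  169.1] w=51.3 gf=55.0 F=[ 0.5  1.  -3. ] q7=-0.64
over t=46.7 tcp=[520.4 288.4 149.5] w=51.5 gf=55.0 F=[ 0.   0.7 -3. ] q7=1.06
contact z 37.0 [-5.3 -4.3 24.8]
down t=49.0 tcp=[520.6 289.6  40.1] w=51.5 gf=55.0 F=[-5.3 -4.3 21.8] q7=1.02
False
[] exp [527.99557298 290.68372946]
jaws [{'c': array([441.5,  -2. ]), 'size': (90.5, 38.1), 'a': np.float64(0.1137), 'z': 36.5, 'n': 3215}, {'c': array([555.7,  12.8]), 'size': (90.0, 37.2), 'a': np.float64(0.1508), 'z': 36.4, 'n': 2560}]
t=50.5 tcp=[599.6 200.4 338.7] w=51.8 gf=55.0 F=[ 0.  -0.2 -2.6] q7=1.12
```

View pics/c1.png

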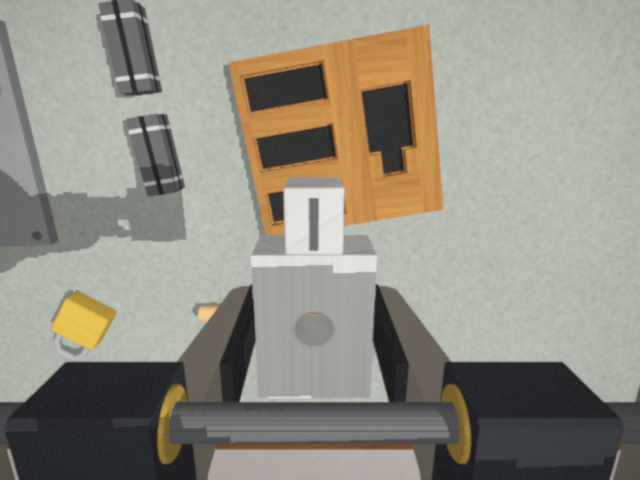

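The clamp is still gripped, but its nose points up the image (−x), so it was carried half a turn round and landed on the rim. The tray is unchanged. I'll check how it sits in the hand and place it with the other half-turn.

```bash
python3 - <<'E'
from h import *
C,p,d=load("c1"); P=cloud(C,d)
q=pts(P,325,375,(590,200),80); print(len(q),np.percentile(q[:,2],[1,10,50,90,99]).round(1))
m=(d>0)
# top face: robust plane
Q=P[180:400,255:375].reshape(-1,3); Q=Q[(Q[:,2]>320)]; 
for _ in range(5):
    c=Q.mean(0); n=np.linalg.svd(Q-c,full_matrices=False)[2][2]; n*=np.sign(n[2]); Q=Q[np.abs((Q-c)@n)<2.5]
print("plane",c.round(1),n.round(4),len(Q))
print(cv2.minAreaRect(Q[:,:2].astype(np.float32)), Q.min(0),Q.max(0))
nose=P[195:250,287:342].reshape(-1,3);nose=nose[np.abs((nose-c)@n)<2.5]; print(nose[:,2].mean(),nose.min(0),nose.max(0))
E
```

```text
26287 [328.2 344.6 346.2 356.5 373.5]
plane [586.2 201.3 346.2] [1.520e-02 1.000e-04 9.999e-01] 13411
((588.8414306640625, 200.52862548828125), (95.29142761230469, 52.23165512084961), 0.2252366989850998) [541.18189272 174.507375   343.32498295] [636.48066007 226.82150834 348.76051788]
346.3758422719605 [543.8890258  189.73581945 344.43555113] [566.9245267  211.96620398 348.30873522]
```

```bash
python3 - <<'E'
from h import *
g=CP+rot(TA)@[6,0]; b=TA-np.pi/2
robot.movep([*g,150],ori(b)); robot.hold(.2); print("over",st())
ok=lower(g,52,22.4+8+.8,64)
print(ok)
if ok:
    robot.movep([600,200,340],ori(np.pi/2)); robot.hold(.2)
    C,p,d=snap("wrist","c2"); P=cloud(C,d)
    print(rect(P,32,45,(420,660,220,350))[:2],"exp",CP+rot(TA)@[14,0]); print("jaws",rect(P,31,41,(380,680,-90,90))[:3]); print(st())
E
```

```text
over t=53.2 tcp=[520.3 289.2 150.1] w=51.4 gf=55.0 F=[ 0.5 -0.3 -3.5] q7=-1.85
down t=56.3 tcp=[520.1 289.3  31.2] w=51.4 gf=55.0 F=[-1.2  0.3 -2.3] q7=-1.81
rel t=57.7 tcp=[519.5 289.  169.1] w=64.1 gf=0.0 F=[ 0.3 -0.4 -0.5] q7=-1.85
True
[{'c': array([527.9, 290.5]), 'size': (97.8, 52.6), 'a': np.float64(0.174), 'z': 37.9, 'n': 3418}] exp [527.99557298 290.68372946]
jaws [{'c': array([441.9,  -2. ]), 'size': (90.0, 37.7), 'a': np.float64(0.11), 'z': 36.5, 'n': 3200}, {'c': array([555.6,  12.8]), 'size': (90.1, 37.3), 'a': np.float64(0.1539), 'z': 36.4, 'n': 2554}]
t=60.5 tcp=[599.9 200.1 339.9] w=64.1 gf=0.0 F=[-0.3  0.6 -0.9] q7=1.11
```

The clamp is seated: top at 37.9 mm, within 0.3 mm of the expected centre. Now the jaws, with a fresh measurement before each pick.

```bash
cat >> h.py <<'E'
def look(name,pos=(600,200,340)):
    robot.movep(list(pos),ori(np.pi/2)); robot.hold(.2); C,p,d=snap("wrist",name); P=cloud(C,d)
    print("clamp",rect(P,32,41,(420,660,240,350))[:1]); print("placed",rect(P,41.5,48,(420,660,110,240)))
    j=rect(P,31,41,(360,700,-110,100)); print("jaws",j,st()); return j
def jaw(o,k,name,zs=14.5):
    pick(o["c"],zs,o["a"]+np.pi/2,56,55,zup=150,lift=110)
    g=PK[k]; b=yaw(g,110,TA); robot.movep([*g,110],ori(b)); robot.hold(.1); print("over",st())
    ok=lower(g,52,8.4+zs+8+.8,52,zup=150); print(ok)
    if ok: return look(name)
E
python3 - <<'E'
from h import *
jaw(dict(c=np.array([555.7,12.8]),a=0.153),2,"j1")
E
```

```text
at t=64.1 tcp=[555.6  12.8  22.4] w=55.9 gf=0.0 F=[ 0.1 -0.2  0.4] q7=-1.31
gripped t=64.5 tcp=[555.9  12.8  22.7] w=35.7 gf=55.0 F=[-0.1 -0.8  0.5] q7=-1.31
lifted t=65.4 tcp=[555.   12.8 109.3] w=35.6 gf=55.0 F=[-0.4 -0.6 -4. ] q7=-1.36
over t=66.5 tcp=[615.  188.2 109.5] w=35.3 gf=55.0 F=[-0.2  0.1 -3.8] q7=-0.27
down t=69.3 tcp=[615.2 189.9  31.7] w=35.5 gf=55.0 F=[ 0.1  0.2 -3. ] q7=-0.28
rel t=70.7 tcp=[614.5 189.6 149. ] w=52.1 gf=0.0 F=[0.  0.2 0.2] q7=-0.26
True
clamp [{'c': array([528. , 290.4]), 'size': (98.0, 52.5), 'a': np.float64(0.1742), 'z': 37.9, 'n': 3437}]
placed [{'c': array([614.3, 190.1]), 'size': (90.1, 36.0), 'a': np.float64(-1.4045), 'z': 44.1, 'n': 2266}]
jaws [{'c': array([441.7,  -1.9]), 'size': (90.2, 37.4), 'a': np.float64(0.1201), 'z': 36.5, 'n': 3207}] t=72.1 tcp=[599.8 200.  339.2] w=52.4 gf=0.0 F=[-0.4 -0.1  0.9] q7=1.04
```

```bash
python3 - <<'E'
from h import *
j=look("j2a",(560,40,340))
if j: jaw(j[0],0,"j2")
E
```

```text
clamp [{'c': array([528.1, 290.1]), 'size': (98.0, 53.3), 'a': np.float64(0.1748), 'z': 37.6, 'n': 3326}]
placed [{'c': array([614.2, 189.9]), 'size': (90.1, 36.3), 'a': np.float64(-1.4051), 'z': 43.9, 'n': 2104}]
jaws [{'c': array([441.6,  -2.2]), 'size': (90.3, 36.2), 'a': np.float64(0.1111), 'z': 36.2, 'n': 2868}] t=73.0 tcp=[560.2  41.8 339.8] w=52.1 gf=0.0 F=[ 0.1  0.3 -0.9] q7=1.33
at t=75.3 tcp=[441.5  -2.2  22.4] w=56.1 gf=0.0 F=[ 1.1 -0.2 -0.2] q7=1.28
gripped t=75.8 tcp=[441.8  -2.1  22.7] w=35.5 gf=55.0 F=[0.1 0.9 2.2] q7=1.28
lifted t=76.6 tcp=[440.9  -2.3 109.4] w=35.4 gf=55.0 F=[ 0.5  0.3 -4.5] q7=1.40
over t=78.2 tcp=[479.8 166.1 109.8] w=35.6 gf=55.0 F=[ 1.   0.  -3.5] q7=-0.31
down t=81.0 tcp=[479.8 166.7  31.7] w=35.7 gf=55.0 F=[ 0.1  1.  -4.3] q7=-0.34
rel t=82.4 tcp=[479.2 166.4 149.3] w=51.9 gf=0.0 F=[-0.1 -1.  -0.1] q7=-0.30
True
clamp [{'c': array([528.1, 290.5]), 'size': (98.3, 52.6), 'a': np.float64(0.1746), 'z': 37.9, 'n': 3430}]
placed [{'c': array([479.1, 165.5]), 'size': (90.1, 36.4), 'a': np.float64(-1.4033), 'z': 44.6, 'n': 2974}, {'c': array([614.2, 190.1]), 'size': (90.1, 36.4), 'a': np.float64(-1.3984), 'z': 44.1, 'n': 2274}]
jaws [] t=83.9 tcp=[599.7 200.  339.5] w=52.0 gf=0.0 F=[-0.4 -0.6  0.4] q7=1.07
```

```bash
python3 - <<'E'
from h import *
robot.movep([560,0,400],ori(np.pi/2)); robot.hold(.3); C,p,d=snap("wrist","f"); P=cloud(C,d)
print("dish",rect(P,20,60,(410,545,-330,-150),20)[:4]); print("placed",rect(P,41.5,48,(420,660,110,240))); print(st())
E
```

```text
dish [{'c': array([ 475.4, -214.4]), 'size': (106.9, 54.3), 'a': np.float64(-1.5701), 'z': 26.9, 'n': 2540}, {'c': array([ 479.4, -288.4]), 'size': (78.2, 31.3), 'a': np.float64(-0.2579), 'z': 34.7, 'n': 1040}]
placed [{'c': array([479.2, 165.6]), 'size': (90.7, 36.7), 'a': np.float64(-1.3929), 'z': 44.4, 'n': 2134}, {'c': array([614.3, 190.3]), 'size': (91.2, 36.2), 'a': np.float64(-1.4056), 'z': 43.8, 'n': 1694}]
t=85.1 tcp=[560.1   1.  399.6] w=51.5 gf=0.0 F=[ 0.  -0.1 -0.2] q7=1.44
```

View pics/f.png

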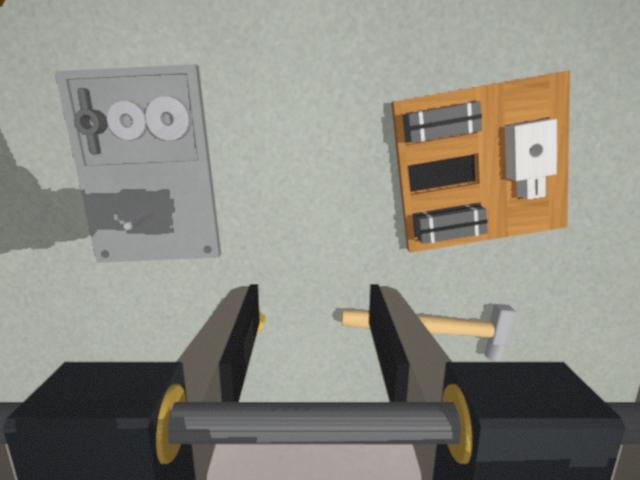

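The final view shows nut, washer and spacer in the dish at (88,122), (127,120) and (167,117). The jaws are in the two outer long pockets at (443,121) and (450,223), and the clamp is in the T pocket at (532,152).

```bash
python3 -c "
from cell import *
print(ticket.job_done())"
```

```text
the job is handed in; nothing more can be done
None
```

The job is handed in (its verdict was not shown): nut, washer and spacer are in the dish, the clamp is seated in its T pocket, both jaws present are in long pockets, and the padlock, hammer and oil jar were left alone.

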